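Tuck the socket carton's flap under its lip

ROBOT

A 6-joint arm with a two-finger parallel gripper is mounted at the origin on the work surface. World frame = base frame: x ahead of the robot, y to its left, z up, the work surface at z = 0. Lengths are in m, angles in rad, forces in N, time in s.
With the tool pointing down it reaches from about 0.35 to 0.725 m from the base axis. Payload 6 kg.
Tool frame: the origin (TCP) lies between the finger pads; the fingertips stand env.nose_length ahead of it and the grasp point (between the pads) is the TCP (env.nose_length is the distance from the TCP to the fingertips, in m); z points along the fingers, y is the direction in which the jaws open and shut (so a half turn about z gives the same grasp; the last joint's range is limited). The gripper opens to 85 mm and grips with 20 to 120 N. Pads are 22 mm wide; open, the fingers measure 114 mm over their backs; the gripper's body (76 mm by 85 mm) begins 54 mm behind the grasp point. The pads swing forward as they close: fully open they stand 13 mm farther back than shut.
Start: joints at [1.652, 0.04, 0.085, 0, -1.615, -0.334], TCP at [0.15, 0.581, 0.25] pointing down, gripper open.
Joint ranges: [-2.56, 2.56], [-1.29, 2.01], [-1.08, 1.49], [-3.29, 1.98], [-2.81, -0.18], [-2.99, 2.99]. Speed limits (rad/s): [2.57, 2.57, 3.01, 3.14, 3.14, 3.14].

INTERFACE

Orientations are given as a unit quaternion [x, y, z, w].
In Python, from bench import env, capture gives the robot as it stands.
- The arm moves only by the tool step_arm, never from a script. Its argument "targets" is a list of rows, each a list of 6 numbers: the shift along the tool's x, y, z in m, then the turn, a rotation vector about the tool's x, y, z in degrees. In form: [[x, y, z, rx, ry, rz], ...]. A call has 1 to 12 rows; each row shifts and turns the commanded pose from where the row before left it, along the tool's axes as they then stand; what a row does not reach is not made up. A row lasts 1/12 s, in which the tool goes at most 41.7 mm and 7.16 degrees, less where a joint would pass 70% of its speed; a pose out of reach is approached as far as the arm can. A call with a gripper value outside its range is refused whole. "claw" is the closure, from 0 (fully open) to 1 (shut), set as the call begins (left out, the last holds). The fingers move at their own pace and stop on an object; the grip force is fixed at half the most. Time passes only in rows, so rows that do not move let the fingers close. It gives the time, the measured TCP pose, the force and the opening at its end, in the units of the state.
- env.state(): the state, without advancing time (a new reading comes with each control period).
- capture(name): name is "scene" or "top" or "wrist"; returns a dict with "img" (400x640x3 uint8, red, green, blue), "vertical_fov" (degrees; the focal length in pixels is half the picture's height over the tangent of half this angle, whatever the lens; pixels are square), "cx", "cy" (the principal point, pixels), "extrinsics" (4x4, takes a point from world to camera coordinates). Camera axes: x right, y down, z forward; pixel columns grow to the right and rows downward; lengths in m; the calibration is good to about 2 mm. A picture is of the moment at which its call begins. There is no depth.
- env.close_job(): hands the job in, once; it reports no verdict.
The state is a dict: "t": time; "joint_pos": joint angles; "joint_velocities": joint speeds; "tau": joint torques, N m; "tool_pos": TCP position; "orientation": TCP orientation; "ft_force": force on the tool from outside, world axes, zero at the start; "ft_torque": the same for the moment, N m; "width": opening from 0.0 (shut) to 1.0 (fully open).
Only numpy, scipy, OpenCV 4.12 (cv2) and the standard library are available. Lean on these libraries where they do the work, as an engineer would, in place of code of your own. Each camera call takes 0.05 s, during which the arm holds its last target.

TASK

Close the carton of sockets for storage: with the fingertips, push its open flap over from behind, then press the raised crease in the middle of the flap down until the flap lies flat and its free edge has slid in beneath the yellow lip. Nothing is to be pinched or picked up: touch the flap only on its brown outside (never the white inside), do not drag or lift the carton, and leave the can, the tape roll, the screwdriver and the cup where they stand. Finish with the hand clear of everything.

Things in the scene. Friction and masses are not known exactly. Their poses are not given: they have to be found in the camera images.
- carton: Brown carton loose on the bench, 200 x 200 mm, 80 mm high, 1.8 to 3.4 kg with its sockets. Origin: centre of its underside, z up; turned up to 0.75 rad. Its top has a mouth (x +-40, y -62 to +28 mm). The flap is hinged along x at y = -75 mm and folds over the mouth towards the carton's +y, to end beneath a yellow lip on the top at y = +50 to +85 mm.
- flap (a joint): Angle of the first panel, rad: 0 = folded over, level on the carton (stop); 1.57 = upright; grows as it opens. Starts at 1.75 to 2.15, leaning away from the mouth. The hinge is stiff (about 0.03 N m) and stays about where it is left.
- crease (a joint): Bend of the crease, rad: 0 = both panels in one plane (stop); grows as the second panel is bent towards the inside, stop at 1.3. Second panel points (flap minus crease) rad above the carton's +y. Starts at 1.15 to 1.28; stiff (0.03 N m), stays as left.
- flap_hinge (a point): Middle of the flap's hinge line: carton frame (0, -75, 83) mm, axes as the carton's. The flap is 140 mm long straight, 90 mm wide (x +-45 mm), 3 mm thick: two rigid 70 mm panels joined by a crease parallel to the hinge. Brown outside; white lining on the inside, which faces the mouth when closed.
- flap_crease (a point): Middle of the crease on the flap's outside, 70 mm from the hinge line. Its axes turn with the first panel: x along the crease, y away from the hinge, z out of the brown outside.
- tuck_edge (a point): Middle of the flap's free edge, 70 mm beyond the crease; axes as the second panel: y outward, z out of the brown outside. Folded over with the crease bent, the edge lands on the carton's top 110 to 120 mm from the hinge line, just short of the lip (125 mm); pressing the crease down (a few N) slides it 15 mm in beneath the lip.
- lip_edge (a point): Middle of the lower corner of the lip's free edge, carton frame (0, 50, 90) mm; axes as the carton's. The lip is yellow, 120 mm long (x), reaches 35 mm to +y, is 4 mm thick, and its underside is 10 mm above the carton's top.
- flap_inside: White lining on the inside of the first panel, 82 x 60 mm. Not to be touched. Origin and axes: on the hinge line, x along the hinge, y along the panel, z out of the outside.
- tuck_inside: White lining on the inside of the second panel, 82 x 56 mm. Not to be touched. Origin on the crease, axes as tuck_edge.
- spray_can: Bystander: upright can, 60 mm across, 130 mm high. Origin at the centre of its foot.
- tape_roll: Bystander: grey ring lying flat, 100 mm across, 48 mm high. Origin at the centre of its underside.
- screwdriver: Bystander: screwdriver with a red handle, lying. Origin below its middle, x along it towards the tip.
- cup: Bystander: white plastic cup, 72 mm across, 85 mm high. Origin at the centre of its foot.

How it is judged:
By the outcome, as a careful person would: the job done as asked, in the order asked, and still so for the second after the job is handed in, with the robot touching nothing.
It also fails if it takes over 40 s, if anything falls off the work surface, if the arm or the gripper's body presses on something with over 40 N, if the wrist force passes 120 N, or if a joint passes its speed limit or range.

## Working session

There is one attempt and no reset: what is moved stays moved. The work goes in short steps, Python scripts to look and compute and a tool call to move; the robot and the scene stay as the last step left them, time stands still between calls to the robot, and variables do not carry over. Pictures are saved under pics/ and viewed, and the job is handed in when it is done.

Besides the shell and the picture viewer there is one more tool, called after ">>>" by a JSON object that holds its "op" and its "data". step_arm: Moves the arm, as the interface text tells. Its arguments: {"type":"object","properties":{"targets":{"type":"array"},"claw":{"type":"number"}},"required":["targets"]}

```bash
ls; mkdir -p pics; python3 - <<'E'
from bench import env, capture
import cv2, pickle
print(env.state()); print(env.nose_length)
d={}
for n in ["scene","top","wrist"]:
    c=capture(n); d[n]=c
    cv2.imwrite(f"pics/{n}0.png",c["img"][:,:,::-1])
    print(n,c["vertical_fov"],c["cx"],c["cy"],c["extrinsics"].round(3).tolist())
pickle.dump(d,open("d0.pkl","wb"))
E
```

```text
pics
{'t': 0.0, 'joint_pos': array([ 1.65170047e+00,  4.08507855e-02,  8.37911894e-02, -4.62775201e-04,
       -1.61551915e+00, -3.33700618e-01]), 'joint_velocities': array([ 0.00051263,  0.0002049 , -0.00061285,  0.00124023, -0.00056885,
       -0.00165775]), 'tau': array([-3.32472964e-04, -3.68219090e+01,  3.47398639e+01,  6.93247318e+00,
       -5.62610454e-03, -2.04089741e-05]), 'tool_pos': array([0.14991241, 0.58065765, 0.24924614]), 'orientation': array([ 9.92023230e-01, -1.26051827e-01, -4.27869798e-05,  9.19705264e-04]), 'ft_force': array([-0.38757945,  0.75445306,  0.91614191]), 'ft_torque': array([-0.00458373,  0.03560118, -0.01868738]), 'width': 1.0030678634822372}
0.019
scene 51.61344255404874 320.07505276844597 201.29333802216863 [[-0.408, 0.913, 0.009, 0.262], [0.727, 0.331, -0.601, -0.395], [-0.552, -0.239, -0.799, 1.67], [0.0, 0.0, 0.0, 1.0]]
top 56.54333715357392 319.34521288751193 206.55500445239892 [[0.014, -1.0, -0.006, 0.002], [-0.998, -0.013, -0.068, 0.605], [0.068, 0.007, -0.998, 1.087], [0.0, 0.0, 0.0, 1.0]]
wrist 63.18169144340784 317.96791971322347 199.7529354440453 [[-0.251, -0.968, 0.002, 0.599], [-0.931, 0.242, 0.274, -0.036], [-0.266, 0.067, -0.962, 0.378], [0.0, 0.0, 0.0, 1.0]]
```

View pics/scene0.png

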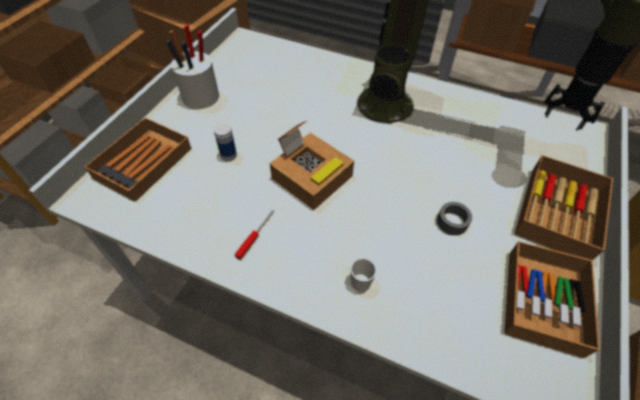

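View pics/top0.png

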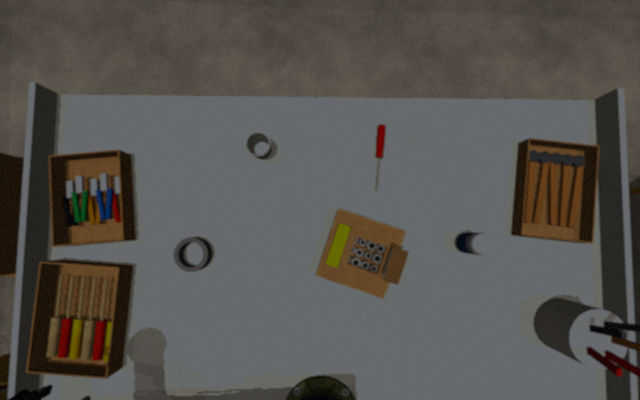

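View pics/wrist0.png

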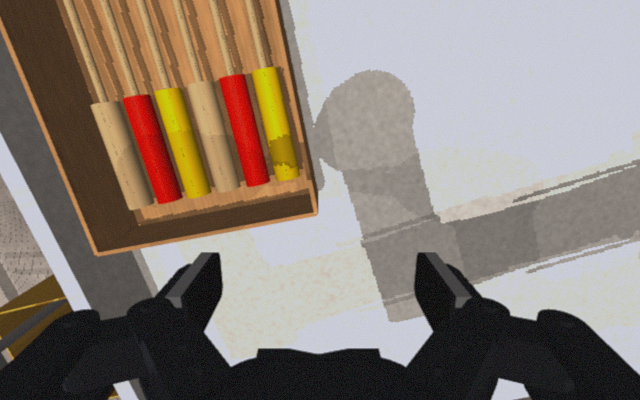

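The top view shows the carton at about (363,252). Its yellow lip is on the left at (340,245), and the flap sticks up on the right at about (397,263). Next I'll measure the lip and carton by colour masks.

```bash
cat > h.py <<'E'
import numpy as np, cv2, pickle
def K(c):
    f=c["img"].shape[0]/2/np.tan(np.radians(c["vertical_fov"]/2)); return f
def ray(c,uv):
    uv=np.atleast_2d(np.asarray(uv,float)); f=K(c)
    d=np.c_[(uv[:,0]-c["cx"])/f,(uv[:,1]-c["cy"])/f,np.ones(len(uv))]
    R=c["extrinsics"][:3,:3]; t=c["extrinsics"][:3,3]
    return -R.T@t, d@R
def plane(c,uv,z):
    o,d=ray(c,uv); s=(z-o[2])/d[:,2]; return o+d*s[:,None]
def proj(c,P):
    P=np.atleast_2d(P); q=P@c["extrinsics"][:3,:3].T+c["extrinsics"][:3,3]
    return q[:,:2]/q[:,2:]*K(c)+[c["cx"],c["cy"]]
def tri(c1,u1,c2,u2):
    o1,d1=ray(c1,u1);o2,d2=ray(c2,u2);d1=d1[0];d2=d2[0]
    s=np.linalg.lstsq(np.c_[d1,-d2],o2-o1,rcond=None)[0]
    a=o1+d1*s[0];b=o2+d2*s[1]; return (a+b)/2,np.linalg.norm(a-b)
def yellow(c,lo=(22,150,60),hi=(38,255,255)):
    return cv2.inRange(cv2.cvtColor(c["img"],cv2.COLOR_RGB2HSV),lo,hi)
E
python3 - <<'E'
from h import *
d=pickle.load(open("d0.pkl","rb")); print(d["top"].keys())
for n,box in (("top",(300,190,420,310)),("scene",(250,110,370,215))):
    c=d[n]; x0,y0,x1,y1=box
    m=yellow(c); mm=np.zeros_like(m); mm[y0:y1,x0:x1]=m[y0:y1,x0:x1]
    cs,_=cv2.findContours(mm,cv2.RETR_EXTERNAL,cv2.CHAIN_APPROX_NONE)
    k=max(cs,key=cv2.contourArea); print(n,cv2.contourArea(k))
    P=plane(c,k[:,0,:],0.094)
    r=cv2.minAreaRect((P[:,:2]*1000).astype(np.float32)); print(r, cv2.boxPoints(r).round(0).tolist())
    crop=cv2.resize(c["img"][y0:y1,x0:x1],None,fx=6,fy=6,interpolation=cv2.INTER_CUBIC)
    crop=np.clip(crop.astype(float)*(1.8 if n=="top" else 1),0,255).astype(np.uint8)
    crop=crop[:600]; print(crop.shape)
    cv2.imwrite(f"pics/{n}_crop0.png",crop[:,:,::-1])
E
```

```text
dict_keys(['img', 'vertical_fov', 'cx', 'cy', 'extrinsics'])
top 561.0
((494.01715087890625, -43.07606506347656), (37.57006072998047, 122.74608612060547), 72.03827667236328) [[430.0, -42.0], [547.0, -80.0], [558.0, -44.0], [441.0, -6.0]]
(600, 720, 3)
scene 328.5
((499.57110595703125, -40.70022964477539), (40.63458251953125, 124.76897430419922), 72.01630401611328) [[434.0, -41.0], [553.0, -79.0], [565.0, -41.0], [447.0, -2.0]]
(600, 720, 3)
```

View pics/top_crop0.png

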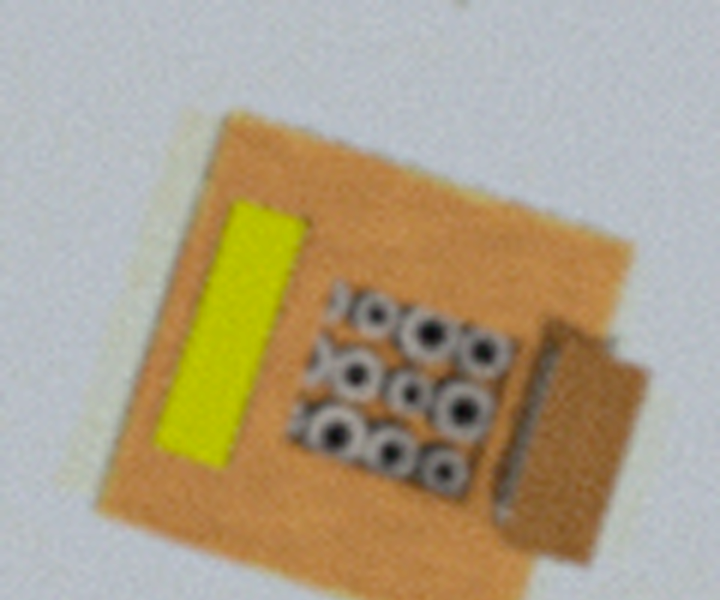

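View pics/scene_crop0.png

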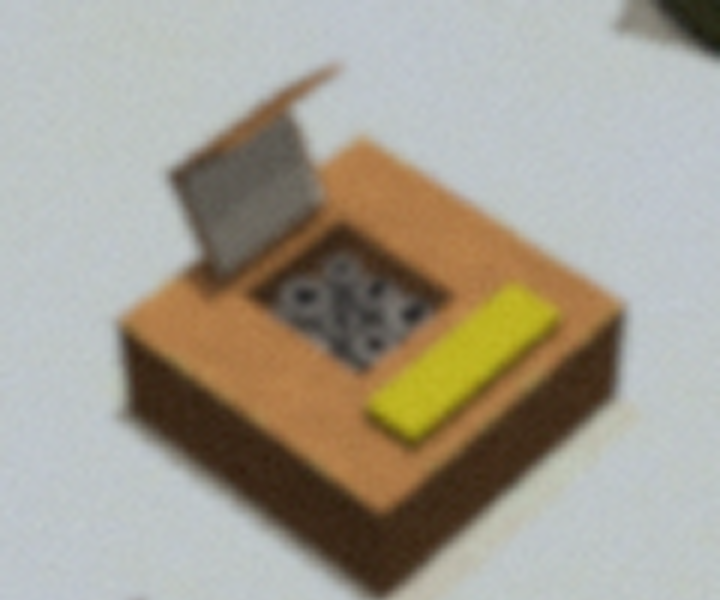

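The crops show these features (crop pixels):

- **Top view:** carton corners near (232,112), (632,242) and (100,510). The flap's crease rim runs from (650,370) to (590,560), and its free edge from (555,320) to (500,520).
- **Scene view:** carton top corners at (365,140), (125,325), (380,515) and (622,305). The crease runs from (172,175) to (290,112).

I'll turn these into positions now.

```bash
cat >> h.py <<'E'
def tc(p): return np.array(p,float)/6+[300,190]-0.42
def sc(p): return np.array(p,float)/6+[250,110]-0.42
E
python3 - <<'E'
from h import *
d=pickle.load(open("d0.pkl","rb")); T,S=d["top"],d["scene"]
tp=[(232,112),(632,242),(100,510)]; print("top", plane(T,[tc(p) for p in tp],.08).round(4).tolist())
sp=[(125,325),(380,515),(622,305),(365,140)]; q=plane(S,[sc(p) for p in sp],.08); print("scene",q.round(4).tolist(), q.mean(0))
for n in range(4): print(np.linalg.norm(q[n]-q[n-1]).round(4))
t=plane(T,[tc(p) for p in tp],.08); print((t[1]+t[2])/2, np.linalg.norm(t[1]-t[0]),np.linalg.norm(t[2]-t[0]))
e=t[0]-t[1]; print("yaw from side y", np.arctan2(-e[0],e[1])); e=t[0]-t[2]; print("yaw from x",np.arctan2(e[1],e[0]))
e=q[1]-q[0]; print(np.arctan2(-e[0],e[1])); e=q[1]-q[2]; print(np.arctan2(e[1],e[0]))
yaw=-0.315; 
for cen in ([.473,-.107],):
    X=np.array([np.cos(yaw),np.sin(yaw),0]);Y=np.array([-np.sin(yaw),np.cos(yaw),0]);C=np.array(cen+[0])
    # crease: triangulate corner pairs: top (650,370)=far +x ; scene +x corner is (172,175)
    for a,b in (((650,370),(172,175)),((590,560),(290,112))):
        P,g=tri(T,tc(a),S,sc(b)); print("crease c",((P-C)@X).round(4),((P-C)@Y).round(4),P[2].round(4),"gap",g.round(4))
E
```

```text
top [[0.5966, -0.0439, 0.08], [0.5383, -0.2312, 0.08], [0.4109, 0.0154, 0.08]]
scene [[0.542, -0.2249, 0.08], [0.6038, -0.0427, 0.08], [0.4148, 0.0178, 0.08], [0.3557, -0.1663, 0.08]] [ 0.47907798 -0.10405364  0.08      ]
0.1953
0.1924
0.1984
0.1934
[ 0.47458312 -0.10791468  0.08      ] 0.19622647303918472 0.1950237500410696
yaw from side y -0.301795393997605
yaw from x -0.3089433316872157
-0.3270970262581669
-0.30968926324145557
crease c 0.0443 -0.1088 0.1406 gap 0.0027
crease c -0.0451 -0.1109 0.1245 gap 0.0084
```

>>> {"op": "step_arm", "data": {"claw": 1, "targets": [[0,0,-0.03,0,0,3.4],[0,0,-0.03,0,0,0],[0,0,-0.03,0,0,0],[0.0325,0.022,0,0,0,0],[0.0325,0.022,0,0,0,0],[0.0325,0.022,0,0,0,0],[0.0325,0.022,0,0,0,0],[0.0325,0.022,0,0,0,0],[0.0325,0.022,0,0,0,0],[0.0325,0.022,0,0,0,0],[0.0325,0.022,0,0,0,0],[0.0325,0.022,0,0,0,0]]}}

```text
t: 1.15
tool_pos: [0.3682, 0.3009, 0.3403]
orientation: [0.988, -0.155, 0.0, -0.0]
ft_force: [1.8, 0.2, -0.4]
width: 0.001
```

>>> {"op": "step_arm", "data": {"targets": [[0.0325,0.022,0,0,0,0],[0.0325,0.022,0,0,0,0],[0.0325,0.022,0,0,0,0],[0.0325,0.022,0,0,0,0],[0.0325,0.022,0,0,0,0],[0.0325,0.022,0,0,0,0],[0.0325,0.022,0,0,0,0],[0,0,0,0,0,0]]}}

```text
t: 1.82
tool_pos: [0.5391, 0.0814, 0.3387]
orientation: [0.987, -0.158, -0.001, 0.001]
ft_force: [-0.8, 1.4, -0.4]
width: -0.0
```

```bash
cat >> h.py <<'E'
from scipy.spatial.transform import Rotation as Ro
C0=np.array([.475,-.106,0]); YAW=-0.312
Rc=Ro.from_euler("z",YAW).as_matrix()
def show(env,C=C0):
    s=env.state(); p=s["tool_pos"]; R=Ro.from_quat(s["orientation"]).as_matrix()
    print("t",round(s["t"],2),"carton xyz TCP",(Rc.T@(p-C)).round(4),"tip",(Rc.T@(p+R[:,2]*env.nose_length-C)).round(4),"nose",env.nose_length)
    print("tool axes in carton",(Rc.T@R).round(3).tolist(),"F",(Rc.T@s["ft_force"]).round(2),"w",round(s["width"],3),"j",s["joint_pos"].round(2))
E
python3 - <<'E'
from h import *
from bench import env
show(env)
E
```

```text
t 1.82 carton xyz TCP [0.0034 0.198  0.3387] tip [0.0034 0.198  0.3197] nose 0.019
tool axes in carton [[1.0, -0.006, -0.002], [-0.006, -1.0, -0.003], [-0.002, 0.003, -1.0]] F [-1.21  1.12 -0.36] w -0.0 j [ 0.52 -0.08  0.13  0.   -1.78  0.73]
```

>>> {"op": "step_arm", "data": {"targets": [[0,0.036,0,0,0,0],[0,0.036,0,0,0,0],[0,0.036,0,0,0,0],[0,0.036,0,0,0,0],[0,0.036,0,0,0,0],[0,0.036,0,0,0,0],[0,0.036,0,0,0,0],[0,0.036,0,0,0,0],[0,0.037,0,0,0,0],[-0.003,0.04,0,0,0,0],[0,0,0,0,0,0]]}}

```text
t: 2.73
tool_pos: [0.4192, -0.2648, 0.3403]
orientation: [0.987, -0.158, -0.001, 0.001]
ft_force: [0.1, 1.0, 0.2]
width: 0.0
```

```bash
python3 - <<'E'
from h import *
from bench import env,capture
show(env)
c=capture("wrist"); cv2.imwrite("pics/w1.png",c["img"][:,:,::-1]); pickle.dump(c,open("w1.pkl","wb"))
E
```

```text
t 2.73 carton xyz TCP [-0.0043 -0.1683  0.3403] tip [-0.0044 -0.1683  0.3213] nose 0.019
tool axes in carton [[1.0, -0.006, -0.001], [-0.006, -1.0, -0.001], [-0.001, 0.001, -1.0]] F [-0.24  0.94  0.24] w 0.0 j [-0.15 -0.21  0.02  0.   -1.8   1.41]
```

View pics/w1.png

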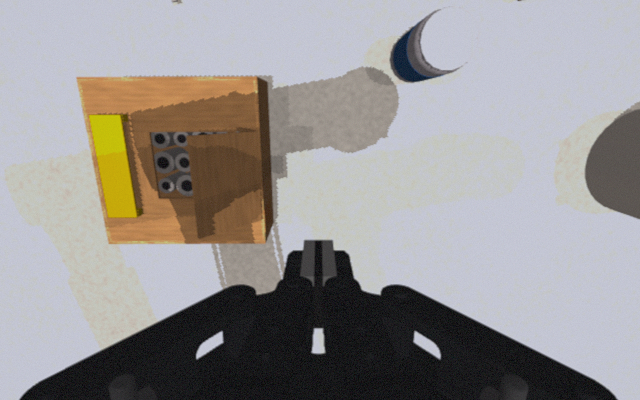

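The wrist view shows the lip at about (90–142, 113–217). The flap covers the right part of the mouth, and the slim closed fingertips are at (317,245). I'll refine the carton pose from this sharper view.

```bash
python3 - <<'E'
from h import *
c=pickle.load(open("w1.pkl","rb"))
m=yellow(c); cs,_=cv2.findContours(m,cv2.RETR_EXTERNAL,cv2.CHAIN_APPROX_NONE); k=max(cs,key=cv2.contourArea)
P=plane(c,k[:,0,:],.094); r=cv2.minAreaRect((P[:,:2]*1000).astype(np.float32)); print(r)
B=cv2.boxPoints(r)/1000; print(((np.c_[B,[0]*4]-C0)@Rc).round(4).tolist())
x0,y0,x1,y1=60,60,300,260
cr=cv2.resize(c["img"][y0:y1,x0:x1],None,fx=3,fy=3,interpolation=cv2.INTER_CUBIC); cv2.imwrite("pics/w1c.png",cr[:,:,::-1])
cor=[(78,78),(107,243),(265,243),(258,78)]
print(((plane(c,cor,.08)-C0)@Rc).round(4).tolist())
E
```

```text
((493.7703857421875, -46.5609130859375), (41.8320426940918, 119.41702270507812), 71.68818664550781)
[[-0.0602, 0.0419, 0.0], [0.0592, 0.041, 0.0], [0.0595, 0.0828, 0.0], [-0.0599, 0.0837, 0.0]]
[[0.0978, 0.0957, 0.08], [-0.0996, 0.1002, 0.08], [-0.1012, -0.1009, 0.08], [0.0964, -0.1034, 0.08]]
```

View pics/w1c.png

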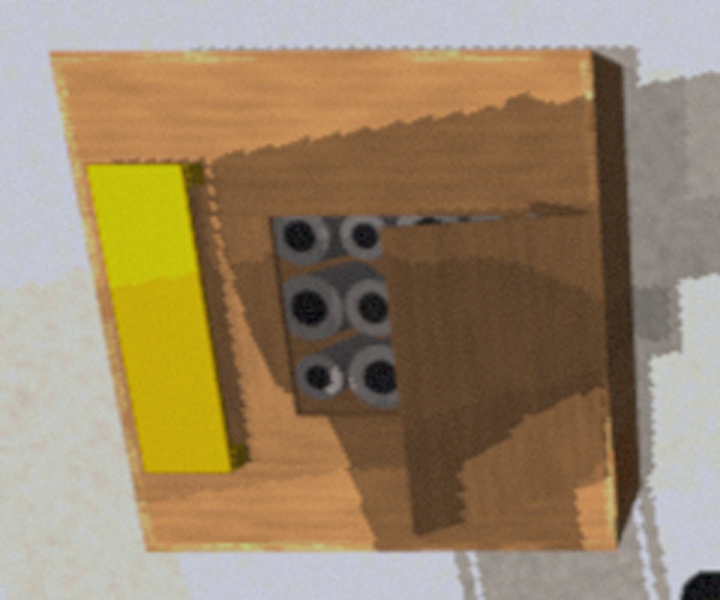

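>>> {"op": "step_arm", "data": {"targets": [[0.002,0,0.037,0,0,0],[0.002,0,0.037,0,0,0],[0,0,0.037,0,0,0],[0,0,0.037,0,0,0],[0,0,0.037,0,0,0],[0,0,0,7,0,0],[0,0,0,7,0,0],[0,0,0,7,0,0],[0,0,0,0,0,0]]}}

```text
t: 3.53
tool_pos: [0.4252, -0.2624, 0.1543]
orientation: [0.97, -0.155, 0.029, -0.184]
ft_force: [0.6, 1.1, -0.0]
width: -0.002
```

```bash
python3 - <<'E'
from h import *
from bench import env,capture
show(env)
for n,b in (("scene",(250,80,370,180)),("wrist",None)):
    c=capture(n); im=c["img"]
    if b: im=cv2.resize(im[b[1]:b[3],b[0]:b[2]],None,fx=6,fy=6,interpolation=cv2.INTER_CUBIC)
    cv2.imwrite(f"pics/{n}2.png",im[:,:,::-1])
E
```

```text
t 3.53 carton xyz TCP [ 0.0006 -0.1642  0.1543] tip [ 0.0006 -0.1572  0.1366] nose 0.019
tool axes in carton [[1.0, -0.005, 0.0], [-0.004, -0.931, 0.366], [-0.002, -0.366, -0.931]] F [ 0.23  1.23 -0.03] w -0.002 j [-0.42 -0.1  -0.14 -0.37 -1.58  1.68]
```

View pics/scene2.png

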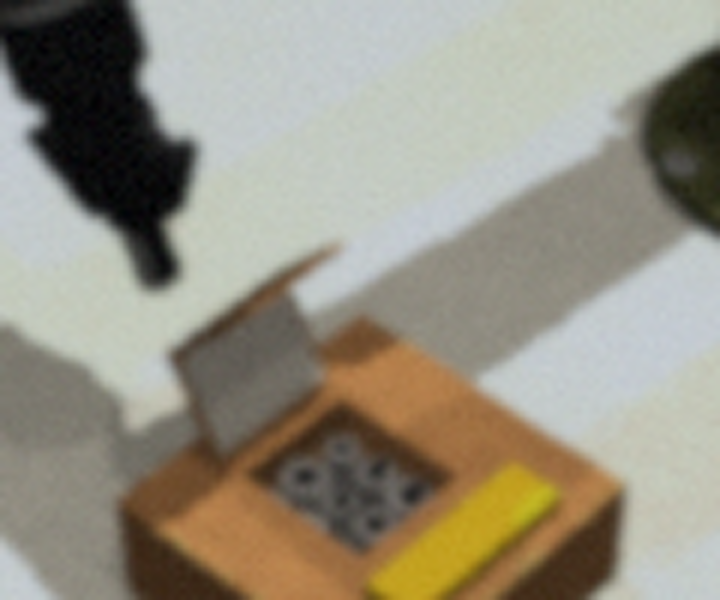

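View pics/wrist2.png

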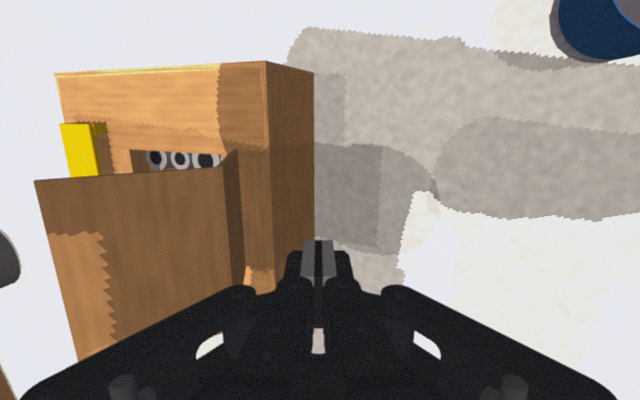

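The scene view shows the fingertips at about (155,280), well behind the flap, with the crease at (172,355). The wrist view confirms the gap, so I'll push now.

>>> {"op": "step_arm", "data": {"targets": [[0,-0.012,0.0073,0,0,0],[0,-0.012,0.0073,0,0,0],[0,-0.0122,0.0073,0,0,0],[0,-0.0095,0.0005,0,0,0],[0,-0.0095,0.0005,0,0,0],[0,0,0,0,0,0]]}}

```text
t: 4.13
tool_pos: [0.4449, -0.2029, 0.1551]
orientation: [0.972, -0.151, 0.029, -0.179]
ft_force: [-0.2, -0.5, 0.0]
width: 0.001
```

```bash
cat > look.py <<'E'
import sys
from h import *
from bench import env,capture
k=sys.argv[1]; show(env)
a=[]
for n,b in (("scene",(260,100,360,200)),("wrist",None)):
    c=capture(n); im=c["img"]; pickle.dump(c,open(f"{n}{k}.pkl","wb"))
    if b: im=cv2.resize(im[b[1]:b[3],b[0]:b[2]],(400,400),interpolation=cv2.INTER_CUBIC)
    else: im=im[:,100:500]
    a.append(im)
cv2.imwrite(f"pics/look{k}.png",np.hstack(a)[:,:,::-1])
E
python3 look.py 3
```

```text
t 4.13 carton xyz TCP [ 0.0011 -0.1014  0.1551] tip [ 0.0011 -0.0947  0.1373] nose 0.019
tool axes in carton [[1.0, 0.004, 0.001], [0.003, -0.934, 0.357], [0.002, -0.357, -0.934]] F [-0.04 -0.53  0.04] w 0.001 j [-0.29 -0.17 -0.2  -0.37 -1.53  1.57]
```

View pics/look3.png

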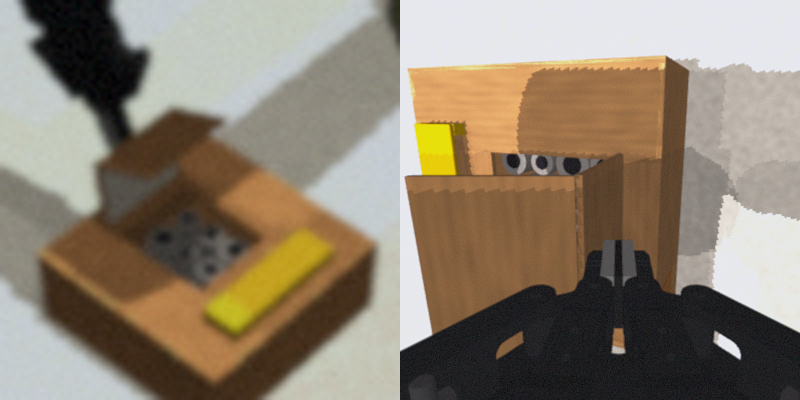

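The flap has turned to roughly upright, with the fingertip on its brown back just below the crease. I'll carry on along the arc.

>>> {"op": "step_arm", "data": {"targets": [[0,-0.011,0.002,0,0,0],[0,-0.014,0.0054,0,0,0],[0,-0.013,0.0104,0,0,0],[0,0,0,0,0,0]]}}

```text
t: 4.57
tool_pos: [0.4571, -0.1629, 0.1501]
orientation: [0.971, -0.153, 0.028, -0.181]
ft_force: [0.2, -0.5, 0.1]
width: -0.002
```

```bash
python3 look.py 4
```

```text
t 4.57 carton xyz TCP [ 0.0005 -0.0596  0.1501] tip [ 0.0005 -0.0528  0.1324] nose 0.019
tool axes in carton [[1.0, 0.0, -0.001], [0.001, -0.933, 0.359], [-0.001, -0.359, -0.933]] F [ 0.31 -0.42  0.07] w -0.002 j [-0.21 -0.2  -0.24 -0.37 -1.5   1.48]
```

View pics/look4.png

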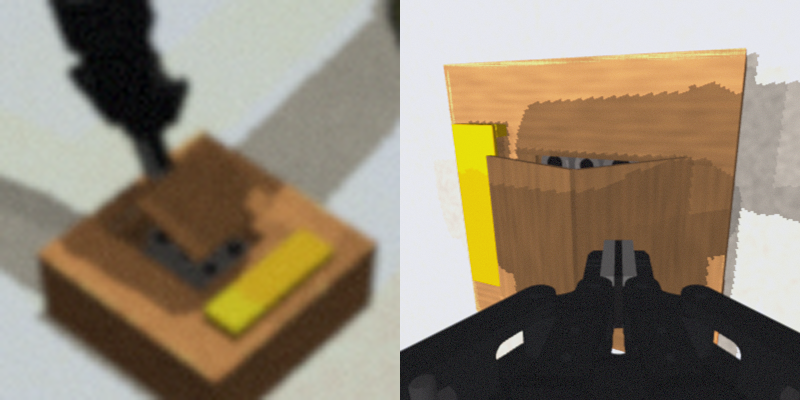

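>>> {"op": "step_arm", "data": {"targets": [[0,-0.0075,0.0083,0,0,0],[0,-0.0052,0.0116,0,0,0],[0,0,0,0,0,0]]}}

```text
t: 4.92
tool_pos: [0.4625, -0.1453, 0.1347]
orientation: [0.971, -0.153, 0.027, -0.181]
ft_force: [0.7, -0.1, -0.1]
width: -0.002
```

```bash
python3 look.py 5
```

```text
t 4.92 carton xyz TCP [ 1.000e-04 -4.130e-02  1.347e-01] tip [ 1.00e-04 -3.45e-02  1.17e-01] nose 0.019
tool axes in carton [[1.0, -0.001, -0.002], [0.0, -0.933, 0.359], [-0.002, -0.359, -0.933]] F [ 0.7   0.08 -0.11] w -0.002 j [-0.17 -0.21 -0.27 -0.37 -1.46  1.46]
```

View pics/look5.png

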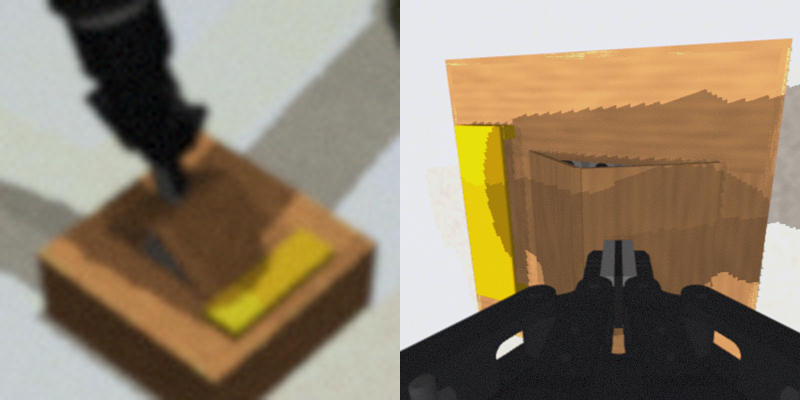

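>>> {"op": "step_arm", "data": {"targets": [[0,-0.0016,0.006,0,0,0],[0,0,0,0,0,0]]}}

```text
t: 5.18
tool_pos: [0.464, -0.1432, 0.1313]
orientation: [0.971, -0.153, 0.028, -0.18]
ft_force: [0.0, 0.8, 0.1]
width: -0.004
```

```bash
python3 look.py 6; python3 - <<'E'
from h import *
c=pickle.load(open("wrist6.pkl","rb")); im=cv2.resize(c["img"][100:300,150:470],(800,500),interpolation=cv2.INTER_CUBIC); cv2.imwrite("pics/w6c.png",im[:,:,::-1])
E
```

```text
t 5.18 carton xyz TCP [ 0.0009 -0.0387  0.1313] tip [ 0.0009 -0.0319  0.1136] nose 0.019
tool axes in carton [[1.0, -0.0, 0.0], [-0.0, -0.934, 0.358], [0.0, -0.358, -0.934]] F [-0.21  0.74  0.06] w -0.004 j [-0.16 -0.21 -0.28 -0.36 -1.45  1.45]
```

View pics/w6c.png

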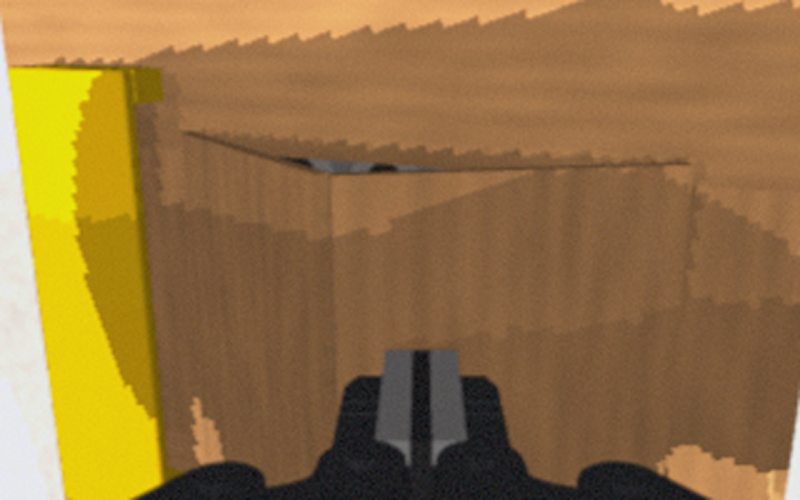

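```bash
cat > corners.py <<'E'
from h import *
def xplane(c,uv,x=.0445):
    o,d=ray(c,uv); o=(o-C0)@Rc; d=d@Rc; s=(x-o[0])/d[:,0]; return o+d*s[:,None]
E
python3 - <<'E'
from corners import *
c=pickle.load(open("wrist6.pkl","rb"))
uv=np.array([(330,172),(185,130),(690,163)])/2.5+[150,100]
print(xplane(c,uv).round(4).tolist())
E
```

```text
[[0.0445, -0.0185, 0.1209], [0.0445, 0.0396, 0.0836], [0.0445, -0.0768, 0.0892]]
```

The crease corner is at carton y −18.5, z 121 mm. The free edge is at y +39.6, z 84 mm, which is 115 mm from the hinge, so the flap has landed just short of the lip as expected. I'll back off upward, straighten the tool and move above the crease.

>>> {"op": "step_arm", "data": {"targets": [[0,-0.0071,-0.0187,0,0,0],[0,-0.0071,-0.0187,0,0,0],[0,0,0,-7,0,0],[0,0,0,-7,0,0],[0,0,0,-7,0,0],[0,-0.02,0,0,0,0],[0,0,0,0,0,0]]}}

```text
t: 5.87
tool_pos: [0.4703, -0.1217, 0.171]
orientation: [0.988, -0.154, -0.001, 0.0]
ft_force: [1.1, -0.4, -0.2]
width: 0.001
```

```bash
python3 look.py 7
```

```text
t 5.87 carton xyz TCP [ 0.0004 -0.0164  0.171 ] tip [ 0.0003 -0.0164  0.152 ] nose 0.019
tool axes in carton [[1.0, 0.004, -0.001], [0.004, -1.0, -0.001], [-0.001, 0.001, -1.0]] F [ 1.21 -0.04 -0.22] w 0.001 j [ 0.16 -0.27 -0.34  0.   -1.5   1.1 ]
```

View pics/look7.png

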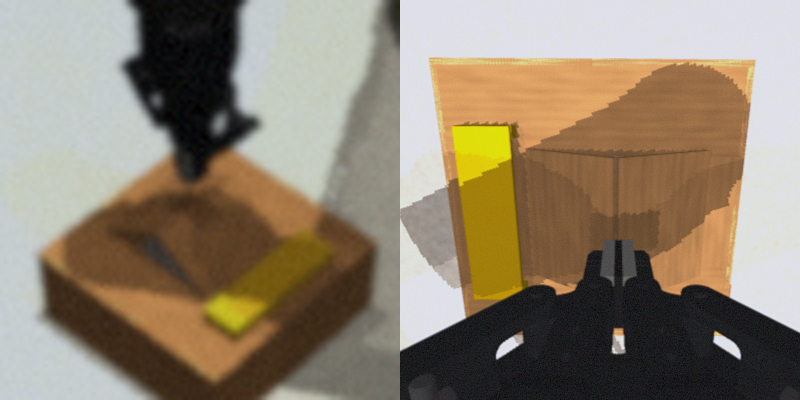

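The crease lies directly beneath the fingertips, so I'll press down, following it.

>>> {"op": "step_arm", "data": {"targets": [[0,0,0.014,0,0,0],[0,0,0.014,0,0,0],[0,-0.003,0.006,0,0,0],[0,-0.003,0.006,0,0,0],[0,-0.002,0.006,0,0,0],[0,-0.001,0.006,0,0,0],[0,-0.001,0.006,0,0,0],[0,0,0,0,0,0]]}}

```text
t: 6.63
tool_pos: [0.4726, -0.1146, 0.1124]
orientation: [0.988, -0.155, -0.001, -0.0]
ft_force: [-0.2, -0.3, -0.1]
width: -0.001
```

```bash
python3 look.py 8
```

```text
t 6.63 carton xyz TCP [ 0.0004 -0.0089  0.1124] tip [ 0.0004 -0.0089  0.0934] nose 0.019
tool axes in carton [[1.0, -0.0, -0.001], [-0.0, -1.0, -0.0], [-0.001, 0.0, -1.0]] F [-0.09 -0.38 -0.11] w -0.001 j [ 0.18 -0.24 -0.43 -0.   -1.39  1.08]
```

View pics/look8.png

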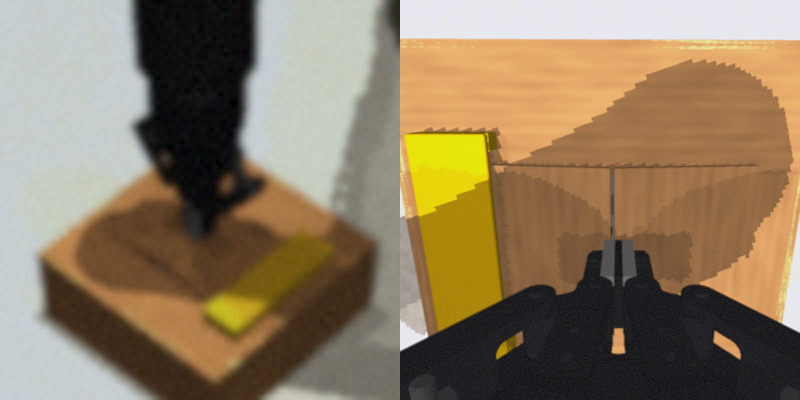

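It's nearly flat, with the edge going in beneath the lip. I'll finish in small steps and watch the force.

>>> {"op": "step_arm", "data": {"targets": [[0,0,0.003,0,0,0],[0,0,0.003,0,0,0],[0,0,0,0,0,0]]}}

```text
t: 6.98
tool_pos: [0.473, -0.1147, 0.1073]
orientation: [0.988, -0.155, -0.0, -0.0]
ft_force: [0.6, 0.5, 1.0]
width: 0.002
```

>>> {"op": "step_arm", "data": {"targets": [[0,0,0.0015,0,0,0],[0,0,0,0,0,0]]}}

```text
t: 7.15
tool_pos: [0.473, -0.1148, 0.106]
orientation: [0.988, -0.155, -0.0, 0.0]
ft_force: [0.0, 0.4, 0.0]
width: -0.003
```

>>> {"op": "step_arm", "data": {"targets": [[0,0,0.0015,0,0,0],[0,0,0,0,0,0]]}}

```text
t: 7.32
tool_pos: [0.473, -0.1148, 0.1045]
orientation: [0.988, -0.155, 0.0, 0.0]
ft_force: [0.1, -0.1, 0.8]
width: 0.001
```

>>> {"op": "step_arm", "data": {"targets": [[0,0,0.001,0,0,0],[0,0,0,0,0,0]]}}

```text
t: 7.48
tool_pos: [0.473, -0.1149, 0.104]
orientation: [0.988, -0.155, 0.0, 0.0]
ft_force: [-1.0, 0.8, 1.8]
width: 0.001
```

>>> {"op": "step_arm", "data": {"targets": [[0,0,0.001,0,0,0],[0,0,0,0,0,0]]}}

```text
t: 7.65
tool_pos: [0.4731, -0.1149, 0.1038]
orientation: [0.988, -0.155, 0.0, 0.0]
ft_force: [-3.0, 1.0, 7.6]
width: 0.0
```

>>> {"op": "step_arm", "data": {"targets": [[0,0,0.0005,0,0,0],[0,0,0,0,0,0]]}}

```text
t: 7.82
tool_pos: [0.4732, -0.1149, 0.1038]
orientation: [0.988, -0.155, 0.001, 0.0]
ft_force: [-4.1, 2.4, 9.4]
width: 0.006
```

>>> {"op": "step_arm", "data": {"targets": [[0,0,-0.02,0,0,0],[0,0,-0.035,0,0,0],[0,0,-0.035,0,0,0],[0,0,-0.035,0,0,0],[0,0,-0.035,0,0,0],[0,0,0,0,0,0]]}}

```text
t: 8.32
tool_pos: [0.4748, -0.1157, 0.2701]
orientation: [0.988, -0.156, 0.006, -0.0]
ft_force: [0.6, -0.4, 1.4]
width: 0.0
```

```bash
python3 look.py 9; python3 - <<'E'
from h import *
c=pickle.load(open("wrist9.pkl","rb")); cv2.imwrite("pics/w9.png",cv2.resize(c["img"][60:300,160:520],(800,533),interpolation=cv2.INTER_CUBIC)[:,:,::-1])
E
```

```text
t 8.32 carton xyz TCP [ 0.0028 -0.0093  0.2701] tip [ 0.003  -0.0092  0.2511] nose 0.019
tool axes in carton [[1.0, -0.001, 0.011], [-0.001, -1.0, 0.002], [0.011, -0.002, -1.0]] F [ 0.73 -0.23  1.42] w 0.0 j [ 0.18 -0.27 -0.16  0.   -1.66  1.08]
```

View pics/look9.png

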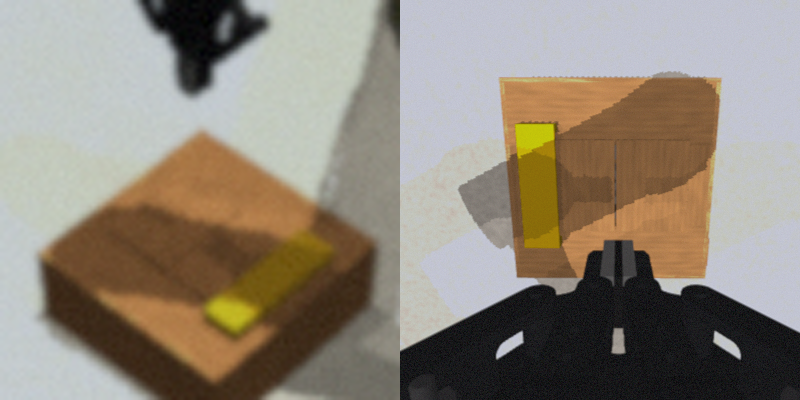

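View pics/w9.png

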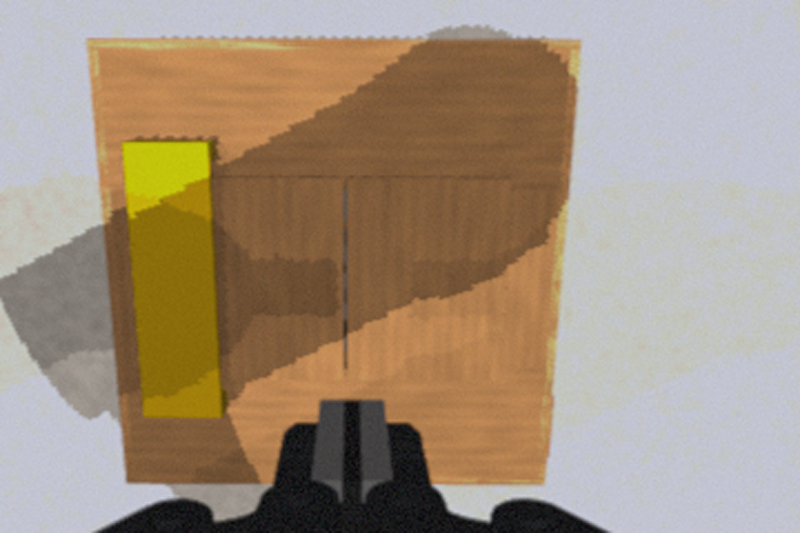

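The wrist view shows the flap flat, with the crease line at (345,180–365) and the free edge hidden under the lip at x≈215. Next I'll check that the carton and the bystanders haven't moved, and measure how flat the flap is.

>>> {"op": "step_arm", "data": {"targets": [[0,-0.036,-0.01,0,0,0],[0,-0.036,0,0,0,0],[0,-0.036,0,0,0,0],[0,-0.036,0,-7,0,0],[0,-0.036,0,-7,0,0],[0,-0.02,0,-7,0,0],[0,0,0,0,0,0],[0,0,0,0,0,0]]}}

```text
t: 9.08
tool_pos: [0.5337, 0.0769, 0.2573]
orientation: [0.971, -0.15, -0.032, 0.184]
ft_force: [0.5, -0.8, 0.8]
width: 0.0
```

```bash
python3 look.py 10; python3 - <<'E'
from h import *
from bench import capture
d=pickle.load(open("d0.pkl","rb"))
for n in ("scene","top"):
    c=capture(n); pickle.dump(c,open(n+"10.pkl","wb"))
    a=cv2.absdiff(c["img"],d[n]["img"]).max(2); print(n,a.mean())
    cv2.imwrite(f"pics/diff_{n}.png",np.clip(a.astype(int)*4,0,255).astype(np.uint8))
    x0,y0,x1,y1=(300,190,420,310) if n=="top" else (250,110,370,215)
    for q,im in (("before",d[n]),("after",c)):
        m=yellow(im); mm=np.zeros_like(m); mm[y0:y1,x0:x1]=m[y0:y1,x0:x1]; M=cv2.moments(mm,True); print(q,M["m10"]/M["m00"],M["m01"]/M["m00"],M["m00"])
a=np.vstack([cv2.resize(cv2.imread(f"pics/diff_{n}.png"),(448,280)) for n in("scene","top")]); cv2.imwrite("pics/diff.png",a)
c=pickle.load(open("wrist10.pkl","rb")); cv2.imwrite("pics/w10.png",c["img"][:,:,::-1])
E
```

```text
t 9.08 carton xyz TCP [-0.0003  0.1921  0.2573] tip [-0.0004  0.1852  0.2396] nose 0.019
tool axes in carton [[1.0, 0.006, -0.005], [0.004, -0.931, -0.366], [-0.007, 0.366, -0.931]] F [ 0.74 -0.59  0.82] w 0.0 j [ 0.65  0.05 -0.01  0.21 -1.82  0.64]
scene 17.14401171875
before 326.6143250688705 169.9917355371901 363.0
after 326.5286103542234 170.00272479564032 367.0
top 20.1560625
before 337.7964169381107 245.13680781758958 614.0
after 337.76661264181524 245.2155591572123 617.0
```

View pics/diff.png

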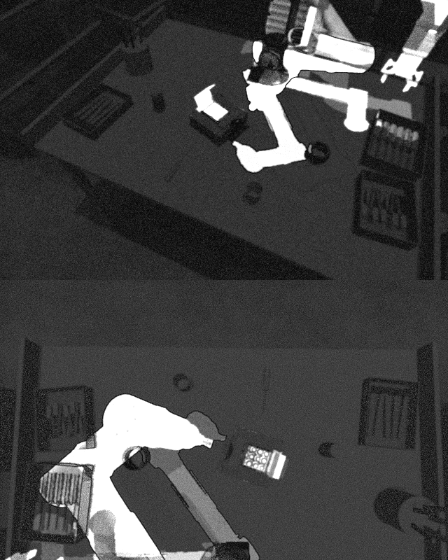

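View pics/w10.png

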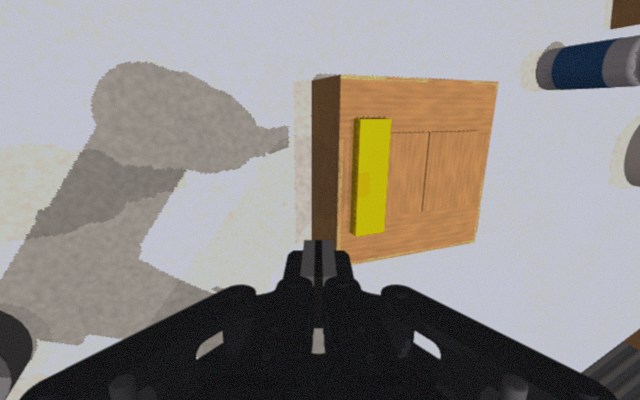

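Nothing else has moved, and the lip centroid shifted by less than 0.1 px. Last check: the crease height, from two wrist views.

```bash
python3 - <<'E'
from h import *
a=pickle.load(open("wrist9.pkl","rb"));b=pickle.load(open("wrist10.pkl","rb"))
I=[cv2.resize(a["img"][120:240,240:340],(400,480),interpolation=cv2.INTER_CUBIC),cv2.resize(b["img"][110:230,380:480],(400,480),interpolation=cv2.INTER_CUBIC)]
cv2.imwrite("pics/cmp.png",np.hstack(I)[:,:,::-1])
E
```

```text
(no output)
```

View pics/cmp.png

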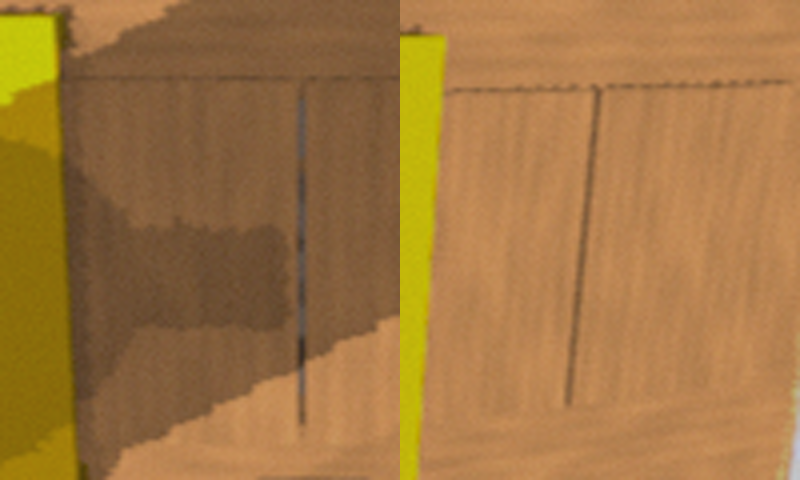

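```bash
python3 - <<'E'
from h import *
a=pickle.load(open("wrist9.pkl","rb"));b=pickle.load(open("wrist10.pkl","rb"))
A=lambda u:np.array(u)/4+[240,120]; B=lambda u:np.array([u[0]-400,u[1]])/4+[380,110]
for n,p,q in (("crease+x",(302,78),(598,87)),("crease-x",(301,437),(569,404)),("lip edge",(57,14),(445,37))):
    P,g=tri(a,A(p),b,B(q)); print(n,((P-C0)@Rc).round(4),g.round(4))
E
```

```text
crease+x [ 0.0439 -0.0067  0.0847] 0.0002
crease-x [-0.045  -0.0061  0.0857] 0.0016
lip edge [0.0583 0.0479 0.0924] 0.001
```

The crease is flat at z ≈ 85 mm and y ≈ −6 mm, which matches the height where the fingertips met the stop. The hand is clear, so I'll hand in.

```bash
python3 -c "
from bench import env
print(env.state()['ft_force']); print(env.close_job())"
```

```text
[-0.2462285  -1.09683756  0.36815291]
the job is handed in; nothing more can be done
None
```

The carton is closed: the flap lies flat and its free edge is in beneath the yellow lip. I handed the job in at about 9 s of robot time.

**What I did:** With the fingers shut, I pushed the flap over from behind on its brown outside. Its free edge landed 115 mm from the hinge line, just short of the lip. I then pressed the crease down from above until it met its stop; the vertical force there was about 9 N. After that I lifted off and moved the hand well clear.

**Last checks:**
- **Flatness:** triangulated from two views, the crease is at z ≈ 85 mm, y ≈ −6 mm. Flat should be about 83–86 mm and −5 mm.
- **Free edge:** no camera could see it under the lip. That it is tucked in follows from the flat crease and the wrist view, where the panel runs in under the lip.
- **Carton:** the lip's position in the pictures shifted by less than 0.1 pixel from before to after.
- **Bystanders:** before-and-after pictures show the can, screwdriver and cup unmoved. The arm's image partly overlapped the tape roll, so it was not fully checked; the fingers never came down near it.
- **Disagreement:** the height check on the lip read 92.4 mm against a true 94 mm, so heights here are good to about 2 mm.

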